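# Switch off the charging bay and pull its battery cassette

## Robot

A 6-joint arm with a two-finger parallel gripper is mounted at the origin on a cart in front of the work surface, level with it; the furniture and walls round the work are solid. World frame = base frame: x ahead of the robot, y to its left, z up, the work surface at z = 0. Lengths are in mm, angles in degrees, forces in N, time in s.
With the tool pointing down it reaches from about 325 to 925 mm from the base axis. Payload 3.1 kg.
Tool frame: the origin (TCP) lies at the very end of the fingers, on their centre line; the grasp point (between the pads) lies grasp_offset behind it (grasp_offset is the distance from the TCP to the grasp point, in mm); z points along the fingers, y is the line along which they close (so a half turn about z gives the same grasp; the last joint's range is limited). The gripper opens to 85 mm and grips with 20 to 120 N. Pads are 22 mm wide; open, the fingers measure 114 mm over their backs; the gripper's body (76 mm by 85 mm) begins 54 mm behind the grasp point. The pads swing forward as they close: fully open they stand 13 mm farther back than shut.
Start: joints at [67.598, 12.427, 92.441, -0, 75.132, -6.429], TCP at [171.982, 600.884, 231.3] pointing down, gripper open.
Joint ranges: [-157.48, 157.48], [-44.54, 120.13], [17.64, 146.25], [-64.5, 244.5], [7.68, 150.69], [-147.95, 147.95]. Speed limits (degrees/s): [159.86, 159.86, 180, 180, 180, 180].

## Interface

Orientations are given as [roll, pitch, yaw] about the fixed x, y, z axes, in that order (R = Rz(yaw) Ry(pitch) Rx(roll)).
In Python, from station import * gives the robot as it stands. Calls block until the motion is done:
- goto(position, orientation): joint-space move of the TCP to a pose.
- move_l(position, attitude=None, speed=150): straight line of the TCP; attitude=None keeps the orientation; speed is the mean speed in mm/s.
- move_j(angles): joint-space move.
- grip(opening, squeeze=None): finger opening in mm; squeeze is the grip in N (None keeps the last); returns when the fingers have stopped.
- wait(seconds).
- solve_ik(position, orientation): joint angles nearest the present ones, or None.
- get_obs(): the state.
- get_image(name): name is "scene" or "side" or "wrist"; returns the picture (400x640x3 uint8, red, green, blue); there is no depth.
- get_calibration(name): a dict with "fx", "fy", "cx", "cy" (pixels), "R" (3x3) and "t" (3): a world point X has camera coordinates R X + t; the wrist camera has in their place "mount" (4x4, takes a point from camera to tool coordinates, whose origin is the TCP and whose axes are the flange's). Camera axes: x right, y down, z forward; pixel columns grow to the right and rows downward; lengths in mm; the calibration is good to about 2 mm. A picture is of the moment at which its call begins: read the wrist's pose just before it. get_calibration takes no time and is no camera call.
A pose or a line that the arm cannot do raises Unreachable and nothing moves.
- sign_off(): hands the job in; it is judged then, once.
Trained networks look in the newest picture that a camera, given by its name, has taken for a name from the list of things; names that differ only in an ending like _2 or _b are one class to them, and where a whole thing is asked for, a point or a joint stands for the part that bears it (a point fixed in the world has none). Each returns a list of dicts, best first, with "score" (0 to 1); they miss things now and then, are a little off and sometimes report something else, mostly with a low value. They report only what shows in the picture. A call takes as long as a camera call. They do not tell look-alikes from the thing itself.
- spot_in(name, camera): "extent" ([centre column, centre row, width, height] in pixels, round what is visible of it).
- regions_of(name, camera): "region" (400x640 bool, what is visible of it) and "extent" ([centre column, centre row, width, height] in pixels, round what is visible of it).
The state is a dict: "t": time; "joint_pos": joint angles; "qvel": joint speeds; "effort": joint torques, N m; "tcp_pos": TCP position; "ee_rot": TCP orientation; "wrist_force": force on the tool from outside, world axes, zero at the start; "moment": the same for the moment, N m; "grip_width": finger opening in mm; "grip_force": force on a finger pad.
Only numpy, scipy, OpenCV 4.12 (cv2) and the standard library are available. Lean on these libraries where they do the work, as an engineer would, in place of code of your own. Each camera call takes 0.05 s, during which the arm holds its last target. There are 200 camera calls.

## Task

The orange battery cassette has to come out of the two-bay charging dock. First push the toggle switch in front of its bay all the way over to off (away from you); then squeeze its two white side catches flush together with the fingers, lift it straight up until it hangs well clear of the dock (about a hand's width, 8 cm, of air beneath it) and finish still holding it there, upright and still, above the dock with the catches squeezed. Leave the blue cassette in its bay and its switch on, and do not push the stapler or the tape roll about.

Things in the scene. Friction and masses are not known exactly. Their poses are not given: they have to be found in the camera images.
- dock: grey charging dock fixed to the bench, 60 mm high. Origin on its underside, x to its rear (away from the robot), y to its left, z up; it spans x -85 to +50, y -130 to +130 mm. Open-topped bays at x +5, y +65 (left) and -65 mm (right), mouths 67 (x) x 43 (y) mm, floor 12 mm above the bench; a seated cassette's grip block begins 2 mm above the dock's top and ends 106 mm above the bench
- cassette_orange: orange battery cassette, 0.2 kg, in the left or right bay (the other cassette in the other). Black lower body 64 (x) x 40 (y) x 50 (z) mm; its orange grip block on top is 40 x 36 x 44 mm, top 94 mm above the underside, with a white catch button in each y face. Hooks under the bay's lips hold it in until both buttons are pressed flush. Origin: centre of underside; z up; x, y as the dock's
- cassette_blue: blue battery cassette, 0.2 kg, in the left or right bay (the other cassette in the other). Black lower body 64 (x) x 40 (y) x 50 (z) mm; its blue grip block on top is 40 x 36 x 44 mm, top 94 mm above the underside, with a white catch button in each y face. Hooks under the bay's lips hold it in until both buttons are pressed flush. Origin: centre of underside; z up; x, y as the dock's
- orange_grip (a point): point in the middle of the orange cassette's grip block, midway between its two catch buttons (76 mm above the underside, 88 mm above the bench when seated)
- orange_catch_l (a joint): white catch button on the +y (left) side of the orange cassette, 12 mm wide (x), 16 mm high, centred 76 mm above the underside, standing 5 mm out of the grip block (46 mm over both): 0 = out, 0.005 m = pressed flush; spring 2 N when out, 5 N when flush
- orange_catch_r (a joint): white catch button on the -y (right) side of the orange cassette, 12 mm wide (x), 16 mm high, centred 76 mm above the underside, standing 5 mm out of the grip block (46 mm over both): 0 = out, 0.005 m = pressed flush; spring 2 N when out, 5 N when flush
- switch_left (a joint): toggle switch on the dock's front deck, before the left bay (+y): 0 = on, bat leaning to the front (-x, to the robot); 0.9 rad = fully off, leaning to the rear. Hinge along the dock's y axis at dock (-62, +65, 60) mm; bat 34 mm long, 8 mm thick, with a 12 mm ball end. About 2 N at the ball moves it; it stays where left
- switch_right (a joint): toggle switch on the dock's front deck, before the right bay (-y): 0 = on, bat leaning to the front (-x, to the robot); 0.9 rad = fully off, leaning to the rear. Hinge along the dock's y axis at dock (-62, -65, 60) mm; bat 34 mm long, 8 mm thick, with a 12 mm ball end. About 2 N at the ball moves it; it stays where left
- switch_left_tip (a point): centre of the ball end of the left toggle switch
- switch_right_tip (a point): centre of the ball end of the right toggle switch
- stapler: red and black stapler, 36 x 150 x 49 mm, loose on the bench at the left; origin at its underside. A bystander
- tape_roll: roll of beige tape lying flat, 104 mm across, 25 mm high, loose on the bench at the right front; origin at its underside. A bystander
There are look-alikes about, which are no part of the job. Leave any purple or yellow look-alike of the cassette_orange alone.

How it is judged (in metres and radians):
On the way, in this order (a step that is already met when the one before it is completed fails the run):
1. the switch of the orange cassette's bay is off while the cassette is still seated (z of cassette_orange in the frame of dock below 0.018 m and ((y of cassette_blue in the frame of dock below 0 m and value of joint switch_left above 0.7 rad and value of joint switch_right below 0.25 rad) or (y of cassette_blue in the frame of dock above 0 m and value of joint switch_right above 0.7 rad and value of joint switch_left below 0.25 rad))), for 0.1 s.
2. both catches of the orange cassette are squeezed by the fingers while it is still seated (z of cassette_orange in the frame of dock below 0.018 m and value of joint each of orange_catch_l, orange_catch_r above 0.003 m and contact force between the fingers and cassette_orange above 1 N), for 0.1 s.
At the end, for the whole second after the job is handed in: Orange cassette held in the fingers over the dock (within 140 mm of its origin), both catches in over 3 mm, underside over 100 mm above the bench, within 17 degrees of upright, under 30 mm/s, touching no other part; its switch beyond 0.7 rad, the other below 0.25; blue cassette seated (under 18 mm) (height (world z) of cassette_orange above 0.1 m and angle between cassette_orange's own z axis and vertical below 0.3 rad and horizontal distance between cassette_orange and dock below 0.14 m and linear speed of cassette_orange below 0.03 m/s and value of joint each of orange_catch_l, orange_catch_r above 0.003 m and contact force between the fingers and cassette_orange above 1 N and contact force between cassette_orange and dock below 0.1 N and contact force between cassette_orange and cassette_blue below 0.1 N and ((y of cassette_blue in the frame of dock below 0 m and value of joint switch_left above 0.7 rad and value of joint switch_right below 0.25 rad) or (y of cassette_blue in the frame of dock above 0 m and value of joint switch_right above 0.7 rad and value of joint switch_left below 0.25 rad)) and z of cassette_blue in the frame of dock below 0.018 m); the arm keeps its last pose, push and grip.
It fails at once if the blue cassette is lifted or displaced (more than 8 mm) (distance of cassette_blue from where it was at the start of the episode above 0.008 m).
It fails at once if the blue cassette's bay is switched (beyond 0.45 rad) ((y of cassette_blue in the frame of dock below 0 m and value of joint switch_right above 0.45 rad) or (y of cassette_blue in the frame of dock above 0 m and value of joint switch_left above 0.45 rad)).
It fails at once if the stapler or the tape roll is pushed more than 20 mm (distance of any of stapler, tape_roll from where it was at the start of the episode above 0.02 m).
It also fails if it takes over 45 s, if anything falls off the work surface, if the arm or the gripper's body presses on something with over 40 N, if the wrist force passes 120 N, or if a joint passes its speed limit or range.

## Working session

There is one attempt and no reset: what is moved stays moved. The work goes in short steps, each a Python script; the robot and the scene stay as the last script left them, time stands still between calls to the robot, and variables do not carry over. Pictures are saved under pics/ and viewed, at most 10 in all, crops included, and the job is handed in when it is done.

```bash
mkdir -p pics; python3 - <<'E'
from station import *
import cv2
o=get_obs();print({k:o[k] for k in('t','tcp_pos','ee_rot','grip_width')})
for n in("scene","side"):
    im=get_image(n);cv2.imwrite(f"pics/{n}.png",im[:,:,::-1])
    c=get_calibration(n);print(n,c)
    for k in("dock","cassette_orange","cassette_blue","switch_left_tip","switch_right_tip","orange_catch_l"):
        print(k,[(round(d['score'],2),[round(float(v)) for v in d['extent']]) for d in spot_in(k,n)[:4]])
print(get_calibration("wrist"))
E
```

```text
{'t': 0.0, 'tcp_pos': array([171.64939179, 600.11674069, 229.9655967 ]), 'ee_rot': array([-1.79861635e+02, -1.54118156e-02,  1.64027095e+02]), 'grip_width': 85.1444263831492}
scene {'fx': 423.1382191491207, 'fy': 423.1382191491207, 'cx': 310.55222709013697, 'cy': 202.01265856970582, 'R': array([[ 0.75775064, -0.65252492,  0.00501888],
       [-0.43668453, -0.51278918, -0.73915755],
       [ 0.48489235,  0.55790544, -0.67351387]]), 't': array([-363.41569984,  266.06032677,  925.76352914])}
dock [(0.73, [351, 220, 109, 87]), (0.32, [336, 192, 27, 30])]
cassette_orange [(0.97, [373, 212, 21, 34]), (0.63, [424, 261, 33, 45]), (0.63, [306, 261, 24, 44]), (0.61, [309, 171, 20, 38])]
cassette_blue [(0.87, [335, 191, 18, 30])]
switch_left_tip []
switch_right_tip []
orange_catch_l []
side {'fx': 383.59042472625765, 'fy': 383.59042472625765, 'cx': 315.7931900687584, 'cy': 195.59170014787438, 'R': array([[ 0.99984309, -0.00479072, -0.01705444],
       [-0.01762235, -0.36708167, -0.93002178],
       [-0.0018049 ,  0.93017638, -0.36710849]]), 't': array([-476.956217  ,   77.49921864, 1011.7310711
[... 206 characters left out ...]
0]), (0.56, [261, 305, 62, 51])]
switch_left_tip [(0.63, [321, 195, 10, 14])]
switch_right_tip [(0.4, [328, 219, 7, 12])]
orange_catch_l [(0.64, [266, 230, 4, 24]), (0.54, [379, 267, 3, 35]), (0.49, [365, 216, 6, 12]), (0.28, [274, 186, 11, 31])]
{'fx': 306.5976084998581, 'fy': 306.5976084998581, 'cx': 317.10174164594866, 'cy': 201.95166597660403, 'mount': array([[-4.16836605e-04, -9.63771728e-01, -2.66728106e-01,
         6.71715812e+01],
       [ 9.99999760e-01, -2.54223389e-04, -6.44188544e-04,
         3.34043453e-01],
       [ 5.53042183e-04, -2.66728310e-01,  9.63771603e-01,
        -1.43004448e+02],
       [ 0.00000000e+00,  0.00000000e+00,  0.00000000e+00,
         1.00000000e+00]])}
```

```bash
python3 - <<'E'
import cv2,numpy as np
a=cv2.resize(cv2.imread("pics/scene.png")[110:310,220:487],(800,600),interpolation=2)
b=cv2.resize(cv2.imread("pics/side.png")[150:350,210:477],(800,600),interpolation=2)
cv2.imwrite("pics/a.png",a);cv2.imwrite("pics/b.png",b)
E
```

```text
(no output)
```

View pics/a.png

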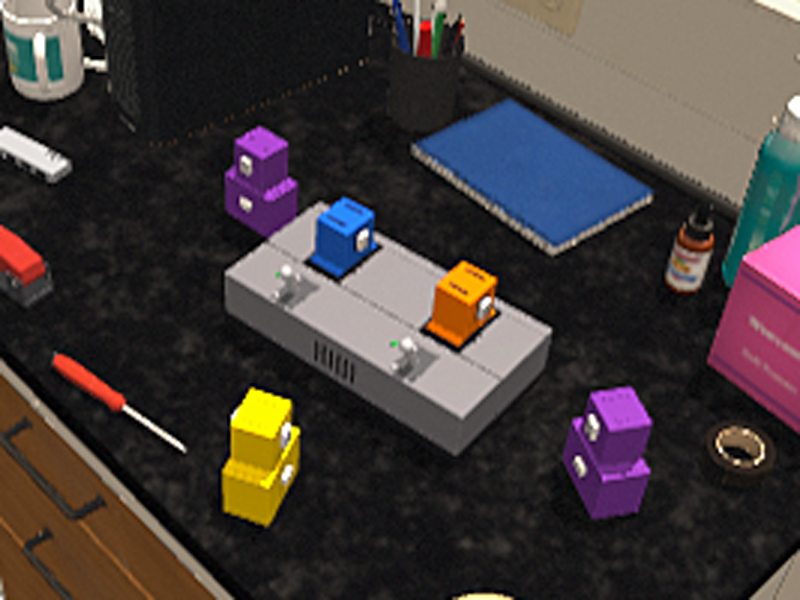

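View pics/b.png

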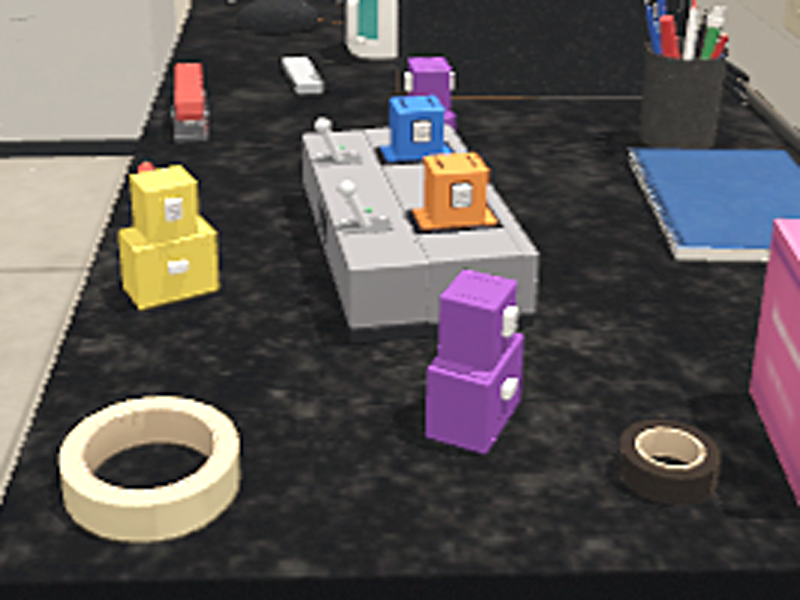

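The orange cassette is in the right bay, so the job is the right switch: ball at about (407,344) in crop a and (347,187) in crop b. The blue cassette is on the left, and the purple and yellow look-alikes stand around the dock. Next I fit the dock pose from its corners.

```bash
cat > h.py <<'E'
from station import *
import numpy as np,cv2
from scipy.optimize import least_squares
def proj(c,P):
    q=np.asarray(P,float)@c['R'].T+c['t']
    return np.c_[c['fx']*q[:,0]/q[:,2]+c['cx'],c['fy']*q[:,1]/q[:,2]+c['cy']]
def wcal(o):
    from scipy.spatial.transform import Rotation as Ro
    c=get_calibration("wrist");T=np.eye(4)
    T[:3,:3]=Ro.from_euler('xyz',o['ee_rot'],degrees=True).as_matrix();T[:3,3]=o['tcp_pos']
    W=np.linalg.inv(T@c['mount']);return dict(c,R=W[:3,:3],t=W[:3,3])
def w(d,P):
    P=np.asarray(P,float);c,s=np.cos(d[2]),np.sin(d[2])
    return P@np.array([[c,s,0],[-s,c,0],[0,0,1]])+[d[0],d[1],0]
E
python3 - <<'E'
from h import *
A={(-85,130,60):(226,275),(-85,-130,60):(458,420),(50,-130,60):(551,330),(-85,-130,0):(458,454)}
B={(-85,130,60):(303,135),(-85,-130,60):(350,270),(50,-130,60):(537,255),(-85,-130,0):(352,327),(50,-130,0):(537,312)}
s=.33375;C=[get_calibration(n) for n in("scene","side")]
O=[np.array([220,110]),np.array([210,150])]
px=[np.array(list(X.values()))*[s,1/3]+o for X,o in zip((A,B),O)]
f=lambda d:np.concatenate([(proj(c,w(d,list(X)))-p).ravel() for c,X,p in zip(C,(A,B),px)])
r=least_squares(f,[600,0,0]);print(r.x,np.degrees(r.x[2]),f(r.x).round(1))
for a,b in (((287,270),(322,125)),((407,344),(347,187))):
    q=[np.array(p)*[s,1/3]+o for p,o in zip((a,b),O)]
    g=lambda X:np.concatenate([(proj(c,X[None])[0]-p) for c,p in zip(C,q)])
    t=least_squares(g,[600,0,80.]);print(t.x,g(t.x).round(1),w([0,0,-r.x[2]],[t.x-[r.x[0],r.x[1],0]]))
print(w(r.x,[[5,-65,88],[-62,-65,60]]))
E
```

```text
[ 5.66547650e+02 -6.66992941e+01  1.40905930e-01] 8.073315093689244 [-1.3 -2.1  1.  -2.3  0.2 -1.9 -1.5  2.5 -0.6 -1.2  0.3 -1.5  0.7 -1.8
 -0.1  4.5 -0.8  3.8]
[483.13482944 -15.50865105  91.42323388] [-0.1  0.2  0.2 -0.2] [[-75.39691023  62.39780831  91.42323388]]
[ 499.71955656 -144.41103505   91.05034331] [ 0.  -0.1 -0.1  0.1] [[-77.0796182  -67.55620767  91.05034331]]
[[ 580.62670379 -130.35288979   88.        ]
 [ 514.29072916 -139.76237807   60.        ]]
```

```bash
python3 - <<'E'
from h import *
d=[566.5,-66.7,.1409]
p=w(d,[[-60,-65,250]])[0]
for yaw in(8.07,-171.93):
    j=solve_ik(p,[180,0,yaw]);print(yaw,j)
yaw=8.07 if solve_ik(p,[180,0,8.07]) is not None and abs(solve_ik(p,[180,0,8.07])[5])<abs(solve_ik(p,[180,0,-171.93])[5]) else -171.93
goto(p,[180,0,yaw]);wait(.3)
o=get_obs();c=wcal(o);im=get_image("wrist").copy()
print(o['t'],o['tcp_pos'],o['ee_rot'])
P=w(d,[[25,-47,106],[25,-83,106],[-15,-47,106],[-15,-83,106],[-77,-65,91],[-62,-65,60],[-85,-130,60],[50,-130,60]])
q=proj(c,P);print(q.round())
for u in q: cv2.drawMarker(im,tuple(int(v) for v in u.round()),(0,255,0),0,8,1)
cv2.imwrite("pics/w1.png",im[:,:,::-1])
E
```

```text
8.07 [-2.26420515e+01  4.80546919e-01  1.03507262e+02 -2.54444375e-14
  7.60121912e+01  5.92879485e+01]
-171.93 [ -22.64205145    0.48054692  103.50726189    0.           76.01219119
 -120.71205145]
3.875 [ 516.34054322 -139.1615636   249.98305973] [-1.79995541e+02 -1.82765964e-03  8.10156879e+00]
[[297.  97.]
 [338.  97.]
 [298. 143.]
 [337. 143.]
 [317. 203.]
 [317. 183.]
 [375. 203.]
 [382.  74.]]
```

View pics/w1.png

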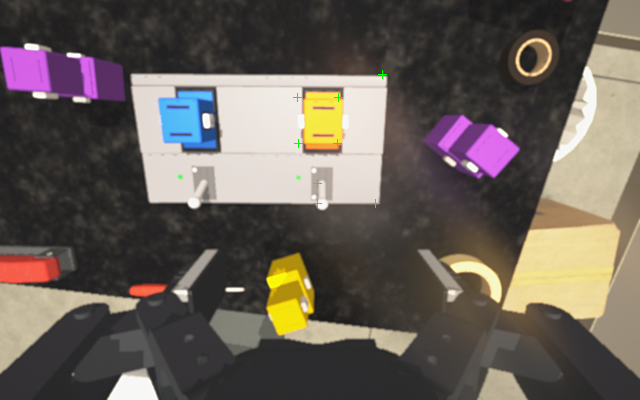

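The wrist view shows the orange block (top centre about (322,118)), the right switch ball at (322,205) and dock corners at (387,75), (381,203) and (149,203). My overlay is about 5 px off in y. I'll refit and locate the yellow block and the tape.

```bash
python3 - <<'E'
from h import *
c=wcal(get_obs())
X={(50,-130,60):(387,75),(-85,-130,60):(381,203),(-85,130,60):(149,203),(50,130,60):(131,74),(-77,-65,91):(322,205),(-77,65,91):(194,203)}
f=lambda d:(proj(c,w(d,list(X)))-list(X.values())).ravel()
r=least_squares(f,[566,-66,.14],loss='soft_l1');print(r.x,np.degrees(r.x[2]),f(r.x).round(1))
Ki=np.linalg.inv(np.array([[c['fx'],0,c['cx']],[0,c['fy'],c['cy']],[0,0,1]]))
def at(u,z):
    C=-c['R'].T@c['t'];v=c['R'].T@Ki@[*u,1];return C+v*(z-C[2])/v[2]
for u,z in(((322.5,118),106),((341,93),106),((304,93),106),((303,147),106),((343,147),106),((287,255),94),((290,332),50),((305,258),94),((450,270),25),((322,205),91)):
    p=at(u,z);print(u,p.round(1),w([0,0,-r.x[2]],[p-[r.x[0],r.x[1],0]]).round(1))
E
```

```text
[ 5.66682065e+02 -7.22320263e+01  1.36792786e-01] 7.837649320076321 [ 0.3  0.1 -1.5  0.6 -0.  -0.3 -1.1 -0.   0.4 -1.   1.4  0.6]
(322.5, 118) [ 583.4 -134.6  106. ] [[  8. -64. 106.]]
(341, 93) [ 606.8 -147.7  106. ] [[ 29.4 -80.2 106. ]]
(304, 93) [ 602.2 -115.3  106. ] [[ 29.3 -47.5 106. ]]
(303, 147) [ 555.2 -120.5  106. ] [[-17.9 -46.2 106. ]]
(343, 147) [ 560.4 -157.1  106. ] [[-17.8 -83.2 106. ]]
(287, 255) [ 439.1 -117.8   94. ] [[-132.6  -27.8   94. ]]
(290, 332) [ 308.6 -132.6   50. ] [[-263.9  -24.7   50. ]]
(305, 258) [ 438.3 -137.2   94. ] [[-136.   -46.9   94. ]]
(450, 270) [ 414.5 -331.8   25. ] [[-186.1 -236.4   25. ]]
(322, 205) [ 498.2 -146.8   91. ] [[-78.  -64.6  91. ]]
```

```bash
cat >> h.py <<'E'
D=[566.7,-71.8,.137];YAW=7.85
def at(x,y,z): return w(D,[[x,y,z]])[0]
E
python3 - <<'E'
from h import *
grip(0)
move_l(at(-107,-65,200),[180,0,YAW])
move_l(at(-107,-65,82),speed=120)
b=get_obs()['wrist_force']
for x in list(range(-101,-58,3)):
    move_l(at(x,-65,82),speed=40)
    f=get_obs()['wrist_force']-b;fx=f@w([0,0,D[2]],[[1,0,0]])[0]
    print(x,round(fx,1),f.round(1))
    if abs(fx)>12: break
o=get_obs();print(o['t'],o['tcp_pos'],o['grip_width'])
move_l(at(x-10,-65,82),speed=60);move_l(at(x-20,-65,180),speed=150)
move_l(at(-60,-65,250))
wait(.2);o=get_obs();im=get_image("wrist");cv2.imwrite("pics/w2.png",im[50:250,100:420,::-1])
print(grasp_offset if 'grasp_offset' in globals() else None)
c=wcal(o);print(proj(c,[at(-77,-65,91),at(-47,-65,91),at(-77,65,91)]).round()-[100,50])
E
```

```text
-101 0.1 [ 0.1 -0.6 -1.9]
-98 -1.0 [-0.9 -0.8 -1.4]
-95 0.1 [ 0.   0.1 -0.5]
-92 -2.1 [-2.  -1.  -0.6]
-89 -2.9 [-2.7 -1.5  0.6]
-86 -1.2 [-1.2 -0.2 -0.8]
-83 -1.0 [-1.  -0.  -0.1]
-80 -0.8 [-0.7 -0.4 -1.5]
-77 -0.8 [-0.8 -0.4 -0.8]
-74 -0.3 [-0.3 -0.3 -0.6]
-71 -0.7 [-0.6 -0.4 -1.3]
-68 -1.7 [-1.6 -1.  -2.1]
-65 -3.4 [-3.3 -0.9 -1.8]
-62 -9.4 [-9.2 -2.6  1.5]
-59 -15.2 [-14.7  -4.4   5.9]
10.2333 [ 511.94161405 -144.69731401   81.21321459] 0.0913127083990973
18.700000000000003
[[218. 152.]
 [218. 123.]
 [ 90. 152.]]
```

View pics/w2.png

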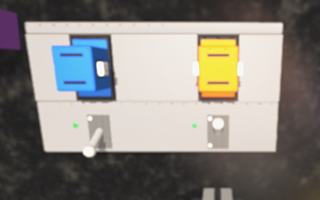

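The right switch is fully off: its ball is at (218,123), exactly where predicted. The left switch is still on. Next, grasp and squeeze.

```bash
python3 - <<'E'
from h import *
grip(85)
move_l(at(5,-64.5,180))
move_l(at(5,-64.5,66),speed=80)
o=get_obs();b=o['wrist_force'];print(o['tcp_pos'],b.round(1))
grip(30,40);wait(.5)
o=get_obs();print(o['t'],o['grip_width'],o['grip_force'],(o['wrist_force']-b).round(1),o['tcp_pos'])
im=get_image("side");cv2.imwrite("pics/g.png",cv2.resize(im[150:270,280:440,::-1],(800,600)))
E
```

```text
[ 581.0721115  -135.21077336   66.76023687] [ 1.4 -0.9  0.5]
16.3917 35.584699373410174 40.875775292515755 [-1.1  0.2  5.4] [ 581.18637415 -135.35285518   66.81099027]
```

View pics/g.png

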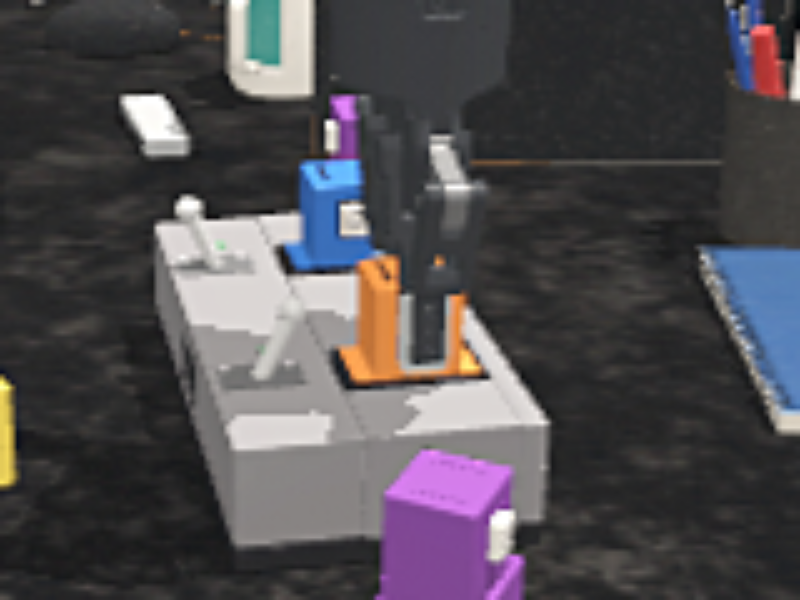

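Fingers close on both sides of the orange block at 35.6 mm, so the catches are flush. The right switch leans to the rear and the left one is unchanged. I'll lift gently and watch the force.

```bash
python3 - <<'E'
from h import *
p=get_obs()['tcp_pos']
for dz in(5,15,30,60,100,138):
    move_l(p+[0,0,dz],speed=60 if dz>15 else 25)
    o=get_obs();print(dz,o['wrist_force'].round(1),round(o['grip_width'],1),round(o['grip_force']),o['tcp_pos'].round(1))
    if abs(o['wrist_force'][2])>25: break
wait(.7);im=get_image("side");cv2.imwrite("pics/l.png",cv2.resize(im[80:270,230:483,::-1],(800,600)));print(get_obs()['t'])
E
```

```text
5 [ 0.1 -0.3 -2.1] 35.4 40 [ 580.5 -135.    71.1]
15 [-0.   0.5 -1.9] 35.6 40 [ 581.4 -135.5   82.2]
30 [ 0.4 -0.5 -1.7] 35.8 40 [ 581.8 -135.6   97.7]
60 [-0.6  0.3 -1.1] 35.2 40 [ 581.3 -135.4  127.1]
100 [-0.5  1.3 -1.2] 35.6 40 [ 581.  -135.3  166.6]
138 [-0.6  0.7 -1.9] 35.7 40 [ 581.  -135.4  204.7]
20.775
```

View pics/l.png

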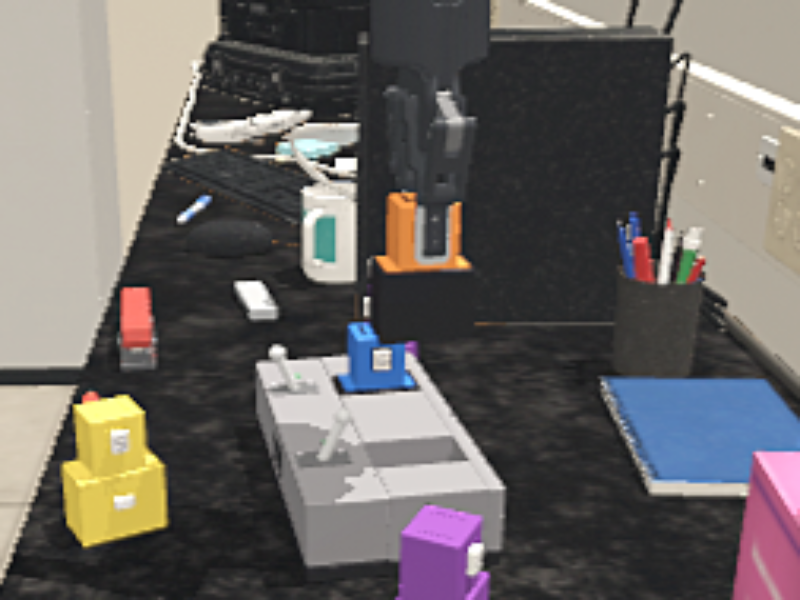

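The orange cassette hangs upright, well clear of the dock. Blue is still seated with its switch on, and the right switch is off.

```bash
python3 -c "
from station import *
print(sign_off())"
```

```text
the job is handed in; nothing more can be done
None
```

I handed the job in at about 21 s on the robot's clock with the orange cassette held upright and still roughly 9 cm above the dock, catches squeezed, its switch off, and the blue cassette seated with its switch on; the sign-off returned no verdict.

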